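# Check that the brake lever stops short of the bar

### The job

Check the brake lever, the longer of the two hand levers: with the backs of the fingers on its outer side, press it towards the bar until it comes up firmly against its own stop, let it spring right out again, then press it to the stop a second time and finish while still holding it in, so that the gap to the bar can be gauged. Press firmly but do not force it, do not pinch or squeeze the lever against the bar or press on the bar itself, and leave the short lever and the loose things on the bench alone.

Things in the scene. Friction and masses are not known exactly. Their poses are not given: they have to be found in the camera images.
- brake_unit: bench fixture of the brake lever, fixed; its side of the bench and yaw vary. Origin on the bench; +x square to the handlebar, away from the lever; +y along the bar to its free end; z up. Clamp block (60 x 44 mm in plan, top 159 mm above the bench) at y = -115 mm on a 120 x 90 x 12 mm foot. Lever pivot (vertical axis) at x = -32, y = -55 mm
- brake_bar: handlebar stub of the brake fixture, fixed; origin and axes as brake_unit. Its axis runs along y, 140 mm above the origin: steel tube with a black rubber grip 32 mm in diameter (40 mm at its flange) from y = -16 to +133 mm; lever bracket's top 157 mm above the bench. Below grip and lever: free space, but for loose things up to 20 mm high
- brake_blade: blade of the brake lever, the LONGER lever: plain aluminium, 10 mm thick, 24 mm high, 180 mm from pivot to the end of its 27 mm ball, on the robot's side of the bar, centre 140 mm above the bench. Origin on the pivot axis at mid height; +y along the blade to the ball; +x square to the blade towards the bar (the way to press); z up. Turns with the lever
- brake_press (a point): point to press: middle of the outer (robot-side) face of the brake blade, 130 mm from the pivot, 140 mm above the bench; axes as brake_blade; moves with the lever, about 36 mm from fully out to the stop
- brake_lever (a joint): brake lever angle, rad: 0 fully out (blade 0.36 rad from the bar), where it starts; grows as pressed (clockwise from above); about 0.28 at its own stop, with about 24 mm left between blade and grip. A spring returns it: at the press point 2 N to start, 5 N just before the stop; the stop itself is hard, so the push then grows at once
- clutch_unit: bench fixture of the clutch lever, fixed; its side of the bench and yaw vary. Origin on the bench; +x square to the handlebar, away from the lever; +y along the bar to its free end; z up. Clamp block (60 x 44 mm in plan, top 159 mm above the bench) at y = -115 mm on a 120 x 90 x 12 mm foot. Lever pivot (vertical axis) at x = -32, y = -55 mm; bar and grip as on the brake's
- clutch_lever (a joint): angle of the clutch lever, the SHORTER lever (100 mm), same make; 0 fully out, growing as pressed, 0.30 at its stop. Not part of the job: to be left alone
- gauge_block: loose ground steel gauge block, 50 x 25 x 20 mm, lying under or beside the brake bar; origin at the centre of its underside; not part of the job
- bearing: loose steel bearing ring, 62 mm across, 18 mm high, under or beside the clutch bar; origin at the centre of its underside; not part of the job
- wrench: loose open-ended wrench lying on the bench, near the robot; origin about mid-length on its underside; not part of the job
- screwdriver: loose screwdriver lying on the bench beyond the fixtures; origin about mid-length on its underside; not part of the job
- bush: loose flanged steel bush, 60 mm across, 45 mm high, at the back; origin at the centre of its underside; not part of the job
- jar: loose lidded jar, 70 mm across, 80 mm high, near the robot on its right; origin at the centre of its underside; not part of the job

How it is judged:
By the outcome, as a careful person would: the job done as asked, in the order asked, and still so for the second after the job is handed in, while the arm keeps its last pose, push and grip.
It also fails if it takes over 38 s, if anything falls off the work surface, if the arm or the gripper's body presses on something with over 40 N, if the wrist force passes 120 N, or if a joint passes its speed limit or range.

### The arm

A 6-joint arm with a two-finger parallel gripper is mounted at the origin on the work surface. World frame = base frame: x ahead of the robot, y to its left, z up, the work surface at z = 0. Lengths are in m, angles in rad, forces in N, time in s.
With the tool pointing down it reaches from about 0.35 to 0.975 m from the base axis. Payload 4.9 kg.
Tool frame: the origin (TCP) lies at the very end of the fingers, on their centre line; the grasp point (between the pads) lies 19 mm behind it; x points along the fingers, y is the direction in which the jaws open and shut, and the axes are right-handed (so a half turn about x gives the same grasp; the last joint's range is limited). The gripper opens to 85 mm and grips with 20 to 120 N. Pads are 22 mm wide; open, the fingers measure 114 mm over their backs; the gripper's body (76 mm by 85 mm) begins 54 mm behind the grasp point. The pads swing forward as they close: fully open they stand 13 mm farther back than shut.
Start: joints at [-1.378, 0.053, 1.613, -0, 1.476, -0.119], TCP at [0.192, -0.595, 0.231] pointing down, gripper open.
Joint ranges: [-3.01, 3.01], [-1.01, 2.22], [0.06, 2.58], [-1.02, 4.17], [0.09, 2.62], [-3.14, 3.14]. Speed limits (rad/s): [2.57, 2.57, 3.14, 3.14, 3.14, 3.14].

### API

Orientations are given as a rotation vector (axis times angle).
In Python, from station import ctrl, get_image, calibration, finish_job, search_frame, cut_out, mark_of gives the robot as it stands. The module is installed in compiled form; this text tells all that it offers.
- The arm moves only by the tool arm_command, never from a script. Its argument "plan" is a list that holds one entry, the list of rows, each a list of 7 numbers: the shift along the tool's x, y, z in m, then the turn, a rotation vector about the tool's x, y, z in degrees, then the finger opening in m, from 0 to 0.0854. A call has 1 to 20 rows; each row shifts and turns the pose as measured when the row begins, along the tool's axes as they then stand; what a row does not reach is not made up. A row lasts 1/12 s, in which the tool goes at most 41.7 mm and 7.16 degrees, less where a joint would pass 70% of its speed; a pose out of reach is approached as far as the arm can. A call with a gripper value outside its range is refused whole. The fingers move at their own pace and stop on an object; "squeeze" is the grip in N (left out, the last holds). Time passes only in rows, so rows that do not move let the fingers close. It gives the time, the measured TCP pose, the force and the opening at its end, in the units of the state.
- ctrl.get_obs(): the state, without advancing time (a new reading comes with each control period).
- get_image(name): name is "scene" or "top" or "wrist"; returns the picture (384x512x3 uint8, red, green, blue); there is no depth.
- calibration(name): a dict with "fx", "fy", "cx", "cy" (pixels), "cam_to_world" (4x4, takes a point from camera to world coordinates); the wrist camera has in their place "hand_eye" (4x4, takes a point from camera to tool coordinates, whose origin is the TCP and whose axes are the tool frame's). Camera axes: x right, y down, z forward; pixel columns grow to the right and rows downward; lengths in m; the calibration is good to about 2 mm. A picture is of the moment at which its call begins: read the wrist's pose just before it. calibration takes no time and is no camera call.
- finish_job(): hands the job in, once; it reports no verdict.
Trained networks look in the newest picture that a camera, given by its name, has taken for a name from the list of things; names that differ only in an ending like _2 or _b are one class to them, and where a whole thing is asked for, a point or a joint stands for the part that bears it (a point fixed in the world has none). Each returns a list of dicts, best first, with "conf" (0 to 1); they miss things now and then, are a little off and sometimes report something else, mostly with a low value. They report only what shows in the picture. A call takes as long as a camera call.
- search_frame(camera, thing): "at" ([x, y, z] in m, in the coordinates of the camera as it stood for that picture, good to about 4 mm: the middle of the surface that is visible of it).
- cut_out(camera, thing): "mask" (384x512 bool, what is visible of it).
- mark_of(camera, thing): "at" ([x, y, z] in m, in the coordinates of the camera as it stood for that picture, good to about 4 mm: a listed point, or the origin of a listed thing).
The state is a dict: "t": time; "q": joint angles; "dq": joint speeds; "effort": joint torques, N m; "tool_pos": TCP position; "tool_rot": TCP orientation; "contact_force": force on the tool from outside, world axes, zero at the start; "wrist_torque": the same for the moment, N m; "opening": finger opening in m.
Only numpy, scipy, OpenCV 4.12 (cv2) and the standard library are available. Lean on these libraries where they do the work, as an engineer would, in place of code of your own. Each camera call takes 0.05 s, during which the arm holds its last target. There are 200 camera calls.

## Working session

There is one attempt and no reset: what is moved stays moved. The work goes in short steps, Python scripts to look and compute and a tool call to move; the robot and the scene stay as the last step left them, time stands still between calls to the robot, and variables do not carry over. Pictures are saved under pics/ and viewed, about 8 in all and at most 12, crops included, and the job is handed in when it is done.

Besides the shell and the picture viewer there is one more tool, called after "Call:" by a JSON object that holds its "api" and its "payload", one argument or row to a line. arm_command: Moves the arm, as the interface text tells. Its arguments: {"type":"object","properties":{"plan":{"type":"array","items":{"type":"array","items":{"type":"array","items":{"type":"number"}}}},"squeeze":{"type":"number"}},"required":["plan"]}

```bash
mkdir -p pics; cat > h.py <<'E'
import numpy as np, cv2
from scipy.spatial.transform import Rotation as R
from station import *
def T(o):
    M=np.eye(4); M[:3,:3]=R.from_rotvec(o["tool_rot"]).as_matrix(); M[:3,3]=o["tool_pos"]; return M
def c2w(cam,p,o=None):
    c=calibration(cam); M=c["cam_to_world"] if "cam_to_world" in c else T(o)@np.array(c["hand_eye"])
    return (np.array(M)@np.r_[p,1])[:3]
def save(im,n): cv2.imwrite("pics/"+n,im[...,::-1])
E
python3 - <<'E'
from h import *
np.set_printoptions(precision=3,suppress=True)
o=ctrl.get_obs(); print(o["t"],T(o))
a=get_image("scene"); b=get_image("top")
save(np.hstack([a,b])[:, :],"a.png")
im=cv2.resize(np.hstack([a,b]),(800,300)); save(im,"a.png")
for cam in ("scene","top"):
  for th in ("brake_unit","brake_blade","brake_press","clutch_unit","gauge_block","jar"):
    print(cam,th,[(round(d["conf"],2),c2w(cam,d["at"])) for d in mark_of(cam,th)[:2]])
E
```

```text
0.0 [[-0.     0.307 -0.952  0.192]
 [ 0.002 -0.952 -0.307 -0.594]
 [-1.    -0.002 -0.     0.23 ]
 [ 0.     0.     0.     1.   ]]
scene brake_unit []
scene brake_blade [(0.74, array([0.512, 0.15 , 0.14 ]))]
scene brake_press [(0.67, array([0.483, 0.276, 0.142]))]
scene clutch_unit [(0.9, array([ 0.579, -0.202, -0.001]))]
scene gauge_block [(0.53, array([0.58 , 0.281, 0.001]))]
scene jar [(0.69, array([ 0.358, -0.305, -0.002]))]
top brake_unit [(0.59, array([0.433, 0.027, 0.001]))]
top brake_blade [(0.68, array([0.511, 0.147, 0.142]))]
top brake_press [(0.62, array([0.482, 0.269, 0.139]))]
top clutch_unit [(0.84, array([ 0.575, -0.202,  0.   ])), (0.29, array([ 0.554,  0.204, -0.004]))]
top gauge_block [(0.45, array([0.578, 0.28 , 0.001]))]
top jar [(0.85, array([ 0.36 , -0.304,  0.   ]))]
```

View pics/a.png

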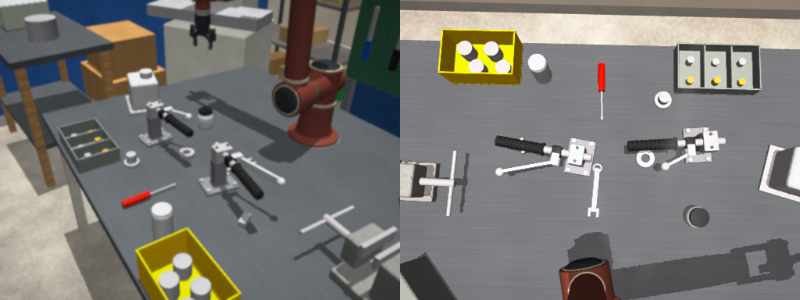

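The top view shows the brake unit on the left, with its blade running left and down to the ball. The networks put the pivot at (0.511, 0.148) and the press point at (0.483, 0.272, 0.14). Their distance and height match the given sizes. The bar direction is about 80° and the initial pressing direction about +11°. I'll turn the tool, close the fingers and move towards it.

Call:
{"api": "arm_command", "payload": {
  "plan": [
    [[0, 0, 0, -7, 0, 0, 0], [0, 0, 0, -7, 0, 0, 0], [0, 0, 0, -7, 0, 0, 0], [0, 0, 0, -7, 0, 0, 0], [0, 0, 0, -7, 0, 0, 0], [0, 0, 0, -7, 0, 0, 0], [0, 0, 0, -7, 0, 0, 0], [0, 0, 0, -7, 0, 0, 0], [0, 0, 0, -7, 0, 0, 0], [0, 0, 0, -7, 0, 0, 0], [0, 0, 0, -7, 0, 0, 0], [0, 0, 0, -7, 0, 0, 0]]
  ],
  "squeeze": 20
}}

```text
t: 1.7
tool_pos: [0.1918, -0.595, 0.2317]
tool_rot: [1.028, 1.314, -1.028]
contact_force: [0.3, 1.1, -1.2]
opening: -0.0001
```

Call:
{"api": "arm_command", "payload": {
  "plan": [
    [[0, 0.028, -0.026, 0, 0, 0, 0], [0, 0.028, -0.026, 0, 0, 0, 0], [0, 0.028, -0.026, 0, 0, 0, 0], [0, 0.028, -0.026, 0, 0, 0, 0], [0, 0.028, -0.026, 0, 0, 0, 0], [0, 0.028, -0.026, 0, 0, 0, 0], [0, 0.028, -0.026, 0, 0, 0, 0], [0, 0.028, -0.026, 0, 0, 0, 0], [0, 0.028, -0.026, 0, 0, 0, 0], [0, 0.028, -0.026, 0, 0, 0, 0]]
  ]
}}

```text
t: 2.53
tool_pos: [0.4039, -0.2678, 0.2312]
tool_rot: [1.032, 1.306, -1.037]
contact_force: [0.6, -1.2, 1.0]
opening: 0.0001
```

Call:
{"api": "arm_command", "payload": {
  "plan": [
    [[0, 0.007, -0.036, 0, 0, 0, 0], [0, 0.007, -0.036, 0, 0, 0, 0], [0, 0.007, -0.036, 0, 0, 0, 0], [0, 0.007, -0.036, 0, 0, 0, 0], [0, 0.007, -0.036, 0, 0, 0, 0], [0, 0.007, -0.036, 0, 0, 0, 0], [0, 0.007, -0.036, 0, 0, 0, 0], [0, 0.007, -0.036, 0, 0, 0, 0], [0, 0.007, -0.036, 0, 0, 0, 0], [0, 0.007, -0.036, 0, 0, 0, 0], [0, 0.007, -0.036, 0, 0, 0, 0], [0, 0.007, -0.036, 0, 0, 0, 0], [0, 0.007, -0.036, 0, 0, 0, 0], [0, 0.007, -0.036, 0, 0, 0, 0], [0, 0, 0, 0, 0, 0, 0]]
  ]
}}

```text
t: 3.78
tool_pos: [0.3787, 0.2752, 0.233]
tool_rot: [1.036, 1.297, -1.019]
contact_force: [-0.5, -0.7, -0.1]
opening: -0.0001
```

```bash
cat > look.py <<'E'
from h import *
import sys
np.set_printoptions(precision=4,suppress=True)
o=ctrl.get_obs(); M=T(o); print(o["t"],M,o["contact_force"])
ims=[get_image(c) for c in ("wrist","top","scene")]
save(cv2.resize(np.hstack(ims[:2]),(800,300)),sys.argv[1]+".png")
save(ims[2],sys.argv[1]+"_s.png")
for cam in ("wrist","top","scene"):
  for th in ("brake_blade","brake_press","brake_unit"):
    r=[(round(d["conf"],2),c2w(cam,d["at"],o)) for d in mark_of(cam,th)[:1]]
    if r: print(cam,th,r[0][0],r[0][1],"tool:",M[:3,:3].T@(r[0][1]-M[:3,3]))
E
python3 look.py b
```

```text
3.7833 [[ 0.0193  0.971   0.2383  0.3787]
 [-0.0018  0.2383 -0.9712  0.2752]
 [-0.9998  0.0184  0.0064  0.233 ]
 [ 0.      0.      0.      1.    ]] [-0.4611 -0.7137 -0.1059]
wrist brake_press 0.69 [0.481  0.2722 0.1393] tool: [0.0957 0.0969 0.0267]
wrist brake_unit 0.61 [ 0.5543  0.1976 -0.0029] tool: [0.2394 0.1477 0.1156]
top brake_blade 0.82 [0.5111 0.148  0.1425] tool: [0.0933 0.0966 0.1544]
top brake_press 0.72 [0.4807 0.2736 0.1382] tool: [0.0968 0.0969 0.0252]
top brake_unit 0.77 [0.5539 0.1986 0.0001] tool: [0.2364 0.1476 0.1146]
scene brake_blade 0.74 [0.5124 0.1474 0.1404] tool: [0.0954 0.0977 0.1553]
scene brake_press 0.8 [0.4857 0.2763 0.1424] tool: [0.0927 0.1025 0.0238]
```

View pics/b.png

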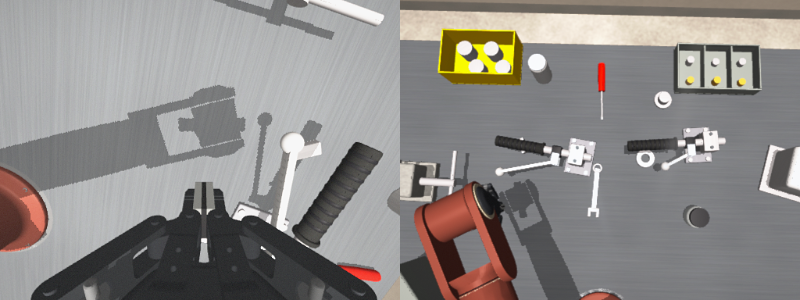

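The wrist view shows the closed fingers clear of the blade, with the ball at about (292,142) and the grip to its right at about (340,195). All cameras agree on the press point. I'll go down beside the blade.

Call:
{"api": "arm_command", "payload": {
  "plan": [
    [[0.0, 0, 0.005, 3, 0, 0, 0], [0.03, 0.01, 0.004, 0, 0, 0, 0], [0.03, 0.01, 0.004, 0, 0, 0, 0], [0.03, 0.01, 0.004, 0, 0, 0, 0], [0.022, 0.01, 0.004, 0, 0, 0, 0], [0, 0, 0, 0, 0, 0, 0], [0, 0, 0, 0, 0, 0, 0]]
  ]
}}

```text
t: 4.97
tool_pos: [0.4305, 0.255, 0.1227]
tool_rot: [1.091, 1.265, -1.06]
contact_force: [0.5, 0.6, 0.7]
opening: 0.0002
```

```bash
python3 look.py c
```

```text
4.9667 [[ 0.0283  0.9843  0.1742  0.4305]
 [ 0.0002  0.1743 -0.9847  0.255 ]
 [-0.9996  0.0279  0.0047  0.1227]
 [ 0.      0.      0.      1.    ]] [0.4511 0.5819 0.6907]
wrist brake_press 0.86 [0.4838 0.2717 0.1399] tool: [-0.0158  0.0559 -0.0071]
wrist brake_unit 0.94 [ 0.553   0.1998 -0.0026] tool: [0.1287 0.1074 0.0751]
top brake_blade 0.72 [0.5124 0.1435 0.1403] tool: [-0.0154  0.0617  0.1241]
top brake_press 0.73 [0.481  0.2731 0.1392] tool: [-0.0151  0.0533 -0.009 ]
top brake_unit 0.57 [ 0.5507  0.1998 -0.0011] tool: [0.1271 0.1052 0.0747]
scene brake_blade 0.61 [0.5114 0.1471 0.1388] tool: [-0.0139  0.0613  0.1204]
scene brake_press 0.84 [0.4818 0.278  0.1418] tool: [-0.0177  0.0551 -0.0136]
```

View pics/c.png

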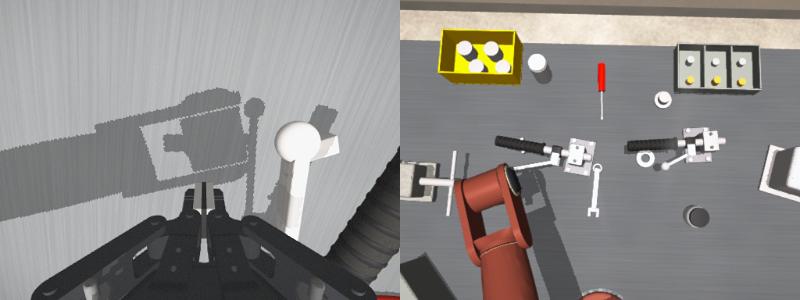

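The wrist view shows the fingers beside the blade with a clear gap: ball at about (297,143), fingertips at about (205,185). I'll straighten the slight tilt and close the gap.

Call:
{"api": "arm_command", "payload": {
  "plan": [
    [[0.003, 0.01, -0.004, 0, 0, -1.6, 0], [0.002, 0.01, -0.004, 0, 0, 0, 0], [0, 0.008, -0.001, 0, 0, 0, 0], [0, 0.004, 0, 0, 0, 0, 0], [0, 0, 0, 0, 0, 0, 0]]
  ]
}}

```text
t: 5.98
tool_pos: [0.4618, 0.2706, 0.1191]
tool_rot: [1.076, 1.283, -1.078]
contact_force: [0.2, 0.9, -0.6]
opening: -0.0003
```

Call:
{"api": "arm_command", "payload": {
  "plan": [
    [[0, 0.004, 0, 0, 0, 0, 0], [0, 0.004, 0, 0, 0, 0, 0], [0, 0.004, 0, 0, 0, 0, 0]]
  ]
}}

```text
t: 6.23
tool_pos: [0.473, 0.2726, 0.119]
tool_rot: [1.075, 1.285, -1.08]
contact_force: [-3.0, 1.4, 0.5]
opening: 0.0005
```

Call:
{"api": "arm_command", "payload": {
  "plan": [
    [[0, 0.004, 0, 1, 0, 0, 0], [0, 0.004, 0, 1.5, 0, 0, 0], [0, 0.004, 0, 1.5, 0, 0, 0]]
  ]
}}

```text
t: 6.48
tool_pos: [0.4838, 0.2755, 0.119]
tool_rot: [1.13, 1.258, -1.137]
contact_force: [-3.2, 1.2, 2.2]
opening: -0.0001
```

Call:
{"api": "arm_command", "payload": {
  "plan": [
    [[0, 0.004, 0, 1.7, 0, 0, 0], [0, 0.004, 0, 1.7, 0, 0, 0], [0, 0.004, 0, 1.7, 0, 0, 0]]
  ]
}}

```text
t: 6.73
tool_pos: [0.4944, 0.2778, 0.119]
tool_rot: [1.199, 1.22, -1.211]
contact_force: [-4.0, 1.3, 2.0]
opening: 0.0002
```

Call:
{"api": "arm_command", "payload": {
  "plan": [
    [[0, 0.003, 0, 1.3, 0, 0, 0], [0, 0.002, 0, 0.9, 0, 0, 0]]
  ]
}}

```text
t: 6.9
tool_pos: [0.4988, 0.2786, 0.1191]
tool_rot: [1.229, 1.203, -1.244]
contact_force: [-5.4, 1.7, 2.5]
opening: 0.0001
```

```bash
python3 look.py d
```

```text
6.9 [[-0.0131  0.9993 -0.0345  0.4988]
 [ 0.0013 -0.0345 -0.9994  0.2786]
 [-0.9999 -0.0132 -0.0008  0.1191]
 [ 0.      0.      0.      1.    ]] [-5.4396  1.7418  2.4801]
wrist brake_press 0.85 [0.5105 0.2718 0.1419] tool: [-0.023   0.0116  0.0063]
top brake_blade 0.81 [0.5148 0.1481 0.1438] tool: [-0.0251  0.0202  0.1298]
top brake_press 0.72 [0.5118 0.2741 0.1393] tool: [-0.0205  0.0128  0.004 ]
top brake_unit 0.91 [ 0.5504  0.1973 -0.0014] tool: [0.1196 0.0559 0.0795]
scene brake_blade 0.74 [0.5125 0.1489 0.1396] tool: [-0.0209  0.0178  0.1291]
scene brake_press 0.62 [0.5118 0.2794 0.1399] tool: [-0.021   0.0126 -0.0013]
```

View pics/d.png

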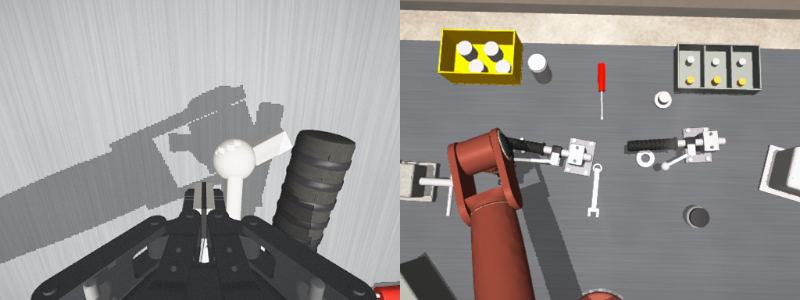

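The wrist view shows the finger back lying on the outer face of the blade near the ball (235,158), with a gap to the grip at x≈285. The lever has travelled about 30 of 36 mm at 5 N. I'll finish the travel in fine steps.

Call:
{"api": "arm_command", "payload": {
  "plan": [
    [[0, 0.003, 0, 1.2, 0, 0, 0], [0, 0.002, 0, 0.8, 0, 0, 0]]
  ]
}}

```text
t: 7.67
tool_pos: [0.5026, 0.279, 0.119]
tool_rot: [1.254, 1.188, -1.268]
contact_force: [-5.4, 2.2, 2.8]
opening: -0.0
```

Call:
{"api": "arm_command", "payload": {
  "plan": [
    [[0, 0.0015, 0, 0.5, 0, 0, 0]]
  ]
}}

```text
t: 7.75
tool_pos: [0.5037, 0.2791, 0.119]
tool_rot: [1.26, 1.185, -1.275]
contact_force: [-4.7, 1.5, 2.4]
opening: -0.0
```

Call:
{"api": "arm_command", "payload": {
  "plan": [
    [[0, 0.0015, 0, 0, 0, 0, 0]]
  ]
}}

```text
t: 7.83
tool_pos: [0.5047, 0.2791, 0.1191]
tool_rot: [1.26, 1.186, -1.276]
contact_force: [-7.3, 0.9, 3.3]
opening: -0.0002
```

Call:
{"api": "arm_command", "payload": {
  "plan": [
    [[0, 0.0015, 0, 0, 0, 0, 0]]
  ]
}}

```text
t: 7.92
tool_pos: [0.5047, 0.2791, 0.1191]
tool_rot: [1.257, 1.188, -1.279]
contact_force: [-12.2, 1.4, 6.9]
opening: 0.0
```

Call:
{"api": "arm_command", "payload": {
  "plan": [
    [[0, 0.001, 0, 0, 0, 0, 0]]
  ]
}}

```text
t: 8.0
tool_pos: [0.5045, 0.2791, 0.1191]
tool_rot: [1.255, 1.191, -1.281]
contact_force: [-6.9, 1.0, 4.7]
opening: 0.0004
```

The stop is at TCP x≈0.5047, where the tool no longer advances and the force rises. I'll give it a slightly firmer push to confirm.

Call:
{"api": "arm_command", "payload": {
  "plan": [
    [[0, 0.002, 0, 0, 0, 0, 0], [0, 0.0025, 0, 0, 0, 0, 0], [0, 0.0025, 0, 0, 0, 0, 0]]
  ]
}}

```text
t: 8.25
tool_pos: [0.5041, 0.279, 0.1192]
tool_rot: [1.243, 1.204, -1.294]
contact_force: [-14.9, 0.8, 8.8]
opening: -0.0002
```

```bash
python3 look.py e
```

```text
8.25 [[-0.0417  0.9964 -0.0734  0.5041]
 [ 0.0013 -0.0734 -0.9973  0.279 ]
 [-0.9991 -0.0416  0.0018  0.1192]
 [ 0.      0.      0.      1.    ]] [-14.8867   0.7792   8.7655]
wrist brake_press 0.82 [0.515  0.2758 0.1399] tool: [-0.0211  0.0103  0.0024]
top brake_blade 0.47 [0.5127 0.145  0.1391] tool: [-0.0204  0.0176  0.1331]
top brake_press 0.72 [0.5182 0.2725 0.1376] tool: [-0.019   0.0138  0.0054]
top brake_unit 0.96 [ 0.5535  0.201  -0.0031] tool: [0.1201 0.0601 0.0739]
scene brake_blade 0.86 [0.512  0.147  0.1409] tool: [-0.0222  0.0167  0.131 ]
scene brake_press 0.76 [0.5173 0.2795 0.1421] tool: [-0.0234  0.0122 -0.0015]
```

The press point has moved about 35 mm and the force is about 15 N, so the lever is firmly on its stop. I'll let it spring fully out, backing clear of the blade.

Call:
{"api": "arm_command", "payload": {
  "plan": [
    [[0, -0.006, 0, -2.5, 0, 1.2, 0], [0, -0.006, 0, -2.5, 0, 1.2, 0], [0, -0.006, 0, -2.5, 0, 0, 0], [0, -0.006, 0, -2.5, 0, 0, 0], [0, -0.006, 0, -2.5, 0, 0, 0], [0, -0.006, 0, -2.5, 0, 0, 0], [0, -0.008, 0, 0, 0, 0, 0], [0, -0.01, 0, 0, 0, 0, 0], [0, -0.005, 0, 0, 0, 0, 0], [0, 0, 0, 0, 0, 0, 0], [0, 0, 0, 0, 0, 0, 0]]
  ]
}}

```text
t: 9.77
tool_pos: [0.4422, 0.2657, 0.1177]
tool_rot: [1.053, 1.283, -1.065]
contact_force: [-0.4, -0.4, -0.4]
opening: 0.0001
```

```bash
python3 look.py f
```

```text
9.7667 [[ 0.0059  0.9802  0.1979  0.4422]
 [-0.0145  0.198  -0.9801  0.2657]
 [-0.9999  0.0029  0.0153  0.1177]
 [ 0.      0.      0.      1.    ]] [-0.4379 -0.4285 -0.4427]
wrist brake_press 0.67 [0.4808 0.2736 0.1404] tool: [-0.0226  0.0395  0.0002]
top brake_blade 0.66 [0.5124 0.1463 0.1432] tool: [-0.0233  0.0453  0.1312]
top brake_press 0.67 [ 0.5527  0.1997 -0.0028] tool: [0.122  0.0949 0.0847]
top brake_unit 0.76 [ 0.5536  0.1996 -0.0034] tool: [0.1226 0.0957 0.0849]
scene brake_blade 0.62 [0.5163 0.1452 0.1376] tool: [-0.0178  0.0488  0.133 ]
scene brake_press 0.93 [0.4831 0.2777 0.1421] tool: [-0.0243  0.0425 -0.0033]
```

View pics/f.png

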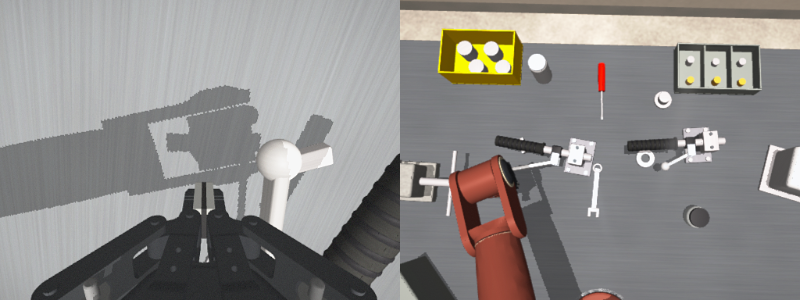

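The lever is fully out again: the wrist view shows the ball at about (279,158) with a gap to the fingers, the press point is back at its starting place, and the force is zero. Now the second press.

Call:
{"api": "arm_command", "payload": {
  "plan": [
    [[0, 0.008, 0, 0, 0, 0, 0], [0, 0.008, 0, 0, 0, 0, 0], [0, 0.006, 0, 0, 0, 0, 0], [0, 0.004, 0, 0, 0, 0, 0], [0, 0.004, 0, 1, 0, 0, 0], [0, 0.004, 0, 1.7, 0, 0, 0], [0, 0.004, 0, 1.7, 0, 0, 0], [0, 0.004, 0, 1.7, 0, 0, 0], [0, 0.004, 0, 1.7, 0, 0, 0], [0, 0.004, 0, 1.7, 0, 0, 0]]
  ]
}}

```text
t: 11.2
tool_pos: [0.4932, 0.2772, 0.1174]
tool_rot: [1.181, 1.216, -1.203]
contact_force: [-3.8, 1.3, 2.4]
opening: -0.0002
```

Call:
{"api": "arm_command", "payload": {
  "plan": [
    [[0, 0.004, 0, 1.7, 0, 0, 0], [0, 0.003, 0, 1.3, 0, 0, 0]]
  ]
}}

```text
t: 11.37
tool_pos: [0.4995, 0.2782, 0.1174]
tool_rot: [1.221, 1.193, -1.247]
contact_force: [-4.2, 0.2, 2.6]
opening: 0.0002
```

Call:
{"api": "arm_command", "payload": {
  "plan": [
    [[0, 0.0025, 0, 1.2, 0, 0, 0], [0, 0.0015, 0, 0.7, 0, 0, 0], [0, 0.0015, 0, 0.5, 0, 0, 0]]
  ]
}}

```text
t: 11.62
tool_pos: [0.5046, 0.2788, 0.1175]
tool_rot: [1.254, 1.173, -1.284]
contact_force: [-3.5, 0.5, 4.1]
opening: 0.0
```

Call:
{"api": "arm_command", "payload": {
  "plan": [
    [[0, 0.0015, 0, 0, 0, 0, 0], [0, 0.002, 0, 0, 0, 0, 0]]
  ]
}}

```text
t: 11.78
tool_pos: [0.5045, 0.2788, 0.1174]
tool_rot: [1.248, 1.18, -1.293]
contact_force: [-15.4, -0.1, 8.9]
opening: 0.0002
```

Call:
{"api": "arm_command", "payload": {
  "plan": [
    [[0, 0.0025, 0, 0, 0, 0, 0]]
  ]
}}

```text
t: 11.87
tool_pos: [0.5043, 0.2788, 0.1175]
tool_rot: [1.244, 1.185, -1.299]
contact_force: [-17.0, 0.2, 10.6]
opening: -0.0002
```

```bash
python3 look.py g; python3 -c "
from h import *
print(ctrl.get_obs()['t'],ctrl.get_obs()['contact_force'],ctrl.get_obs()['tool_pos'])"
```

```text
11.8667 [[-0.0332  0.9961 -0.0812  0.5043]
 [-0.0108 -0.0815 -0.9966  0.2788]
 [-0.9994 -0.0322  0.0135  0.1175]
 [ 0.      0.      0.      1.    ]] [-16.9869   0.1957  10.5646]
wrist brake_press 0.8 [0.5163 0.2758 0.1412] tool: [-0.024   0.0114  0.0023]
top brake_blade 0.6 [0.5123 0.1464 0.1443] tool: [-0.0256  0.0179  0.1316]
top brake_press 0.59 [0.5175 0.2758 0.1399] tool: [-0.0227  0.0127  0.0022]
top brake_unit 0.72 [ 0.5515  0.1991 -0.0036] tool: [0.1204 0.0574 0.0739]
scene brake_blade 0.72 [0.5136 0.1505 0.1415] tool: [-0.0228  0.0189  0.1274]
scene brake_press 0.97 [0.5171 0.2832 0.1393] tool: [-0.0223  0.0117 -0.0052]
12.4667 [-14.31183905   0.57118706   9.03337278] [0.50432058 0.27877413 0.11757711]
```

View pics/g.png

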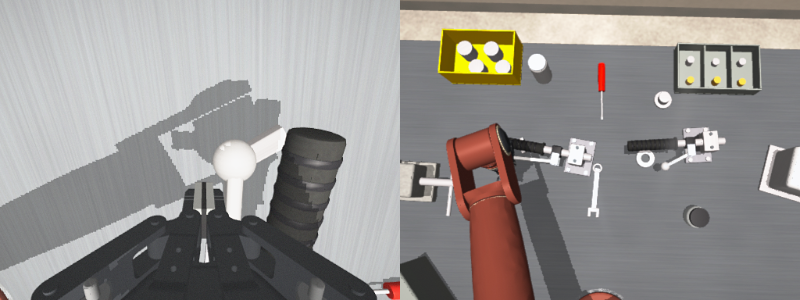

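The lever is held on its stop at about 14–17 N and the pose is steady. The wrist view shows a clear gap between the blade (235,200) and the grip (275,200), with nothing pinched. Handing in.

```bash
python3 -c "
from station import *
print(finish_job())"
```

```text
the job is handed in; nothing more can be done
None
```

I pressed the brake lever to its stop with the back of the closed fingers, let it spring fully out, then pressed it to the stop again. I handed the job in while still holding it there, at about 12.5 s.

- **First press:** the press point moved about 35 mm, against about 36 mm expected. The tool then stopped advancing while the push rose to about 15 N along the pressing direction.
- **Release:** the press point was back at its starting place, with zero force and the fingers clear of the blade. One low-confidence reading from the top camera disagreed; it gave the fixture's origin instead of the press point. The wrist and scene cameras agreed with each other.
- **Second press:** the tool stopped at the same place to within 1 mm. The push held at about 14–17 N for the 0.6 s I watched it, and the last picture showed a clear gap between blade and grip.
- **Side effects:** the tool tipped about 2° under load, and an upward force of about 9–10 N showed at the stop. The total stayed near 20 N. The tool did not go near the short lever or the loose things, and they looked unmoved in the pictures.

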